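# Put the washed lunch things back in their places

## Task

Put the washed lunch things away: nest the tubs biggest first, the large orange tub standing on the floor of the open yellow lunchbox and then the small red tub down inside the orange one. Stand each mug upright in the middle of the coaster of its own colour, setting it down without dropping it, and lay the green fork from the bench flat in the wooden cutlery tray. Leave the little steel bowl where it stands.

Things in the scene. Friction and masses are not known exactly. Their poses are not given: they have to be found in the camera images.
- large_tub: Large orange plastic tub, open on top, loose, standing upright. Outer body 88 long (x) x 60 wide (y) x 42 high mm, walls and floor 3 mm, corners rounded; a pull tab on each short end at the rim makes it 100 long overall. Grasp across its 60 mm width. About 50 g. Origin: centre of the underside; x along its length, z up.
- small_tub: Small red plastic tub, open on top, loose, upright, about 30 g. Body 56 long (x) x 38 wide (y) x 46 high mm, walls 3; end tabs at the rim make it 66 long. Grasp across the 38 mm, near the rim when nesting: lengthwise in the orange tub (inside 82 x 54, 39 deep) it has 8 mm to spare all round and stands 7 proud of its rim; it may fall the last 20 mm. Origin: centre of underside; x along length, z up.
- grey_mug: Grey ceramic mug, loose, upright, straight sided: 64 mm outer diameter, 80 mm high, wall 4 mm, handle on its +y side reaching 59 mm from the axis (so grasp it across x, from above). About 240 g. Origin: centre of the underside, on the mug's axis; z up.
- blue_mug: Dark blue ceramic mug, otherwise the same as the grey one: 64 mm outer diameter, 80 mm high, wall 4 mm, handle on its +y side reaching 59 mm from the axis. About 240 g. Origin: centre of the underside, on the mug's axis; z up.
- fork: Green plastic fork lying flat on the bench, loose, about 20 g, 150 mm long, tines to +x. Handle 12 mm wide, 6 thick, from x = -75 to +17 mm; head up to 25 wide, 5 thick. Balanced close to the origin: on the underside, midway along its length and centre line; x along length, z up. (A second green fork stands in a white jar at the back and is no part of the job.)
- lunchbox: Yellow lunchbox without its lid, open on top and empty, fixed to the bench for the job. Outer 190 long (x) x 140 wide (y) x 58 high mm, walls and floor 4 mm, so inside 182 x 132 mm. Origin: centre of the underside; x along its length, z up. (Its flat lid lies upside down at the back.)
- grey_coaster: Round grey coaster, 96 mm in diameter, 6 mm thick, does not move. Origin: centre of the underside.
- blue_coaster: Round dark blue coaster, 96 mm in diameter, 6 mm thick, does not move. Origin: centre of the underside.
- fork_tray: Shallow wooden cutlery tray, empty, does not move. Outer 200 long (x) x 90 wide (y) x 20 high mm; floor 5 mm, walls 6 mm, so inside 188 x 78 mm and 15 deep. The fork lies in it lengthwise, either way round. Origin: centre of the underside; x along its length, z up.
- steel_bowl: Small stainless steel bowl, a loose bystander, 100 mm in diameter at the rim, 40 mm high, standing on the bench. To be left alone. Origin: centre of the underside.

How it is judged (in metres and radians):
On the way, in this order (a step that is already met when the one before it is completed fails the run):
1. the large orange tub stands on the floor of the lunchbox (z of large_tub in the frame of lunchbox below 0.01 m and horizontal distance between large_tub and lunchbox below 0.06 m and angle between large_tub's own z axis and vertical below 0.12 rad), for 0.2 s.
2. the small red tub is down inside the orange tub, which is in the lunchbox (all of step 1 and z of small_tub in the frame of large_tub below 0.009 m and horizontal distance between small_tub and large_tub below 0.025 m and angle between small_tub's own z axis and vertical below 0.15 rad), for 0.2 s.
At the end, for the whole second after the job is handed in: Orange tub upright on the lunchbox floor (within 6 mm); red tub down in it (within 6 mm of its floor); each mug on its own colour's coaster, axis within 15 mm of the centre; fork flat on the tray floor (within 6 mm), centre within 50 mm; all within 6-8 deg of upright or flat, released, at rest (all of step 2 and horizontal distance between grey_mug and grey_coaster below 0.015 m and angle between each of grey_mug, blue_mug's own z axis and vertical below 0.1 rad and z of grey_mug in the frame of grey_coaster below 0.012 m and horizontal distance between blue_mug and blue_coaster below 0.015 m and z of blue_mug in the frame of blue_coaster below 0.012 m and z of fork in the frame of fork_tray below 0.011 m and angle between fork's own z axis and vertical below 0.12 rad and horizontal distance between fork and fork_tray below 0.05 m and contact force between the fingers and large_tub below 0.2 N and linear speed of each of large_tub, small_tub, grey_mug, blue_mug, fork below 0.03 m/s and angular speed of each of large_tub, small_tub, grey_mug, blue_mug, fork below 0.3 rad/s and contact force between the fingers and small_tub below 0.2 N and contact force between the fingers and grey_mug below 0.2 N and contact force between the fingers and blue_mug below 0.2 N and contact force between the fingers and fork below 0.2 N); the robot touches nothing.
It fails at once if the grey mug is dropped (it falls freely faster than 0.7 m/s, a drop of about 25 mm) (linear speed of grey_mug above 0.7 m/s and contact force between the fingers and grey_mug below 0.2 N).
It fails at once if the blue mug is dropped (it falls freely faster than 0.7 m/s, a drop of about 25 mm) (linear speed of blue_mug above 0.7 m/s and contact force between the fingers and blue_mug below 0.2 N).
It fails at once if the steel bowl is shifted by more than 30 mm or tipped (distance of steel_bowl from where it was at the start of the episode above 0.03 m or angle between steel_bowl's own z axis and vertical above 0.5 rad).
It also fails if it takes over 131 s, if anything falls off the work surface, if the arm or the gripper's body presses on something with over 40 N, if the wrist force passes 120 N, or if a joint passes its speed limit or range.

## Robot

A 6-joint arm with a two-finger parallel gripper is mounted at the origin on the work surface. World frame = base frame: x ahead of the robot, y to its left, z up, the work surface at z = 0. Lengths are in mm, angles in rad, forces in N, time in s.
With the tool pointing down it reaches from about 350 to 875 mm from the base axis. Payload 4.2 kg.
Tool frame: the origin (TCP) lies at the very end of the fingers, on their centre line; the grasp point (between the pads) lies 19 mm behind it (arm.pinch_z is the distance from the TCP to the grasp point, in mm); z points along the fingers, y is the direction in which the jaws open and shut (so a half turn about z gives the same grasp; the last joint's range is limited). The gripper opens to 85 mm and grips with 20 to 120 N. Pads are 22 mm wide; open, the fingers measure 114 mm over their backs; the gripper's body (76 mm by 85 mm) begins 54 mm behind the grasp point. The pads swing forward as they close: fully open they stand 13 mm farther back than shut.
Start: joints at [1.524, 0.385, 0.008, 0, -1.194, -0.259], TCP at [188.128, 595.993, 231.312] pointing down, gripper open.
Joint ranges: [-3.14, 3.14], [-1.21, 2.06], [-1.07, 1.41], [-3.16, 2.05], [-2.99, -0.16], [-3.1, 3.1]. Speed limits (rad/s): [2.79, 2.79, 3.14, 3.14, 3.14, 3.14].

## Interface

Orientations are given as [roll, pitch, yaw] about the fixed x, y, z axes, in that order (R = Rz(yaw) Ry(pitch) Rx(roll)).
In Python, from cell import arm gives the robot as it stands. The module is installed in compiled form; this text tells all that it offers.
- The arm moves only by the tool servo_tool, never from a script. Its argument "plan" is a list of rows, each a list of 3 entries, a list of its own where there are three numbers: the shift along the tool's x, y, z in cm, then the turn, a rotation vector about the tool's x, y, z in rad, then the opening, from -1 (shut) to 1 (fully open). In form: [[[tx, ty, tz], [ax, ay, az], fingers], ...]. A call has 1 to 12 rows; each row is the pose to reach, as a shift and turn from the pose measured when the call began, along the tool's axes at that moment; what a row does not reach only later rows make up. A row lasts 1/8 s, in which the tool goes at most 62.5 mm and 10.7 degrees, less where a joint would pass 70% of its speed; a pose out of reach is approached as far as the arm can. A call with a gripper value outside its range is refused whole. The fingers move at their own pace and stop on an object; the grip force is fixed at half the most. Time passes only in rows, so rows that repeat a pose let the fingers close. It gives the time, the measured TCP pose, the force and the opening at its end, in the units of the state.
- arm.get_obs(): the state, without advancing time (a new reading comes with each control period).
- arm.read_camera(name): name is "side" or "top" or "wrist"; returns a dict with "frame" (384x512x3 uint8, red, green, blue), "z_map" (384x512 float32, mm along the optical axis (not along the pixel's ray), 0 where there is no reading), "fx", "fy", "cx", "cy" (pixels), "k1" (the pictures are not rectified: a ray, as slopes to the right and down, at radius r is drawn at 1 + k1 r^2 times it, then the intrinsics apply), "cam_to_world" (4x4, takes a point from camera to world coordinates); the wrist camera has in their place "mount" (4x4, takes a point from camera to tool coordinates, whose origin is the TCP and whose axes are the flange's). Camera axes: x right, y down, z forward; pixel columns grow to the right and rows downward; lengths in mm; the calibration is good to about 2 mm. A picture is of the moment at which its call begins: read the wrist's pose just before it.
- arm.hand_in(): hands the job in, once; it reports no verdict.
The state is a dict: "t": time; "joints": joint angles; "joint_vel": joint speeds; "joint_torque": joint torques, N m; "tool_pos": TCP position; "eef_rot": TCP orientation; "contact_force": force on the tool from outside, world axes, zero at the start; "moment": the same for the moment, N m; "opening": finger opening in mm.
Only numpy, scipy, OpenCV 4.12 (cv2) and the standard library are available. Lean on these libraries where they do the work, as an engineer would, in place of code of your own. Each camera call takes 0.05 s, during which the arm holds its last target.

## Working session

There is one attempt and no reset: what is moved stays moved. The work goes in short steps, Python scripts to look and compute and a tool call to move; the robot and the scene stay as the last step left them, time stands still between calls to the robot, and variables do not carry over. Pictures are saved under pics/ and viewed, and the job is handed in when it is done.

Besides the shell and the picture viewer there is one more tool, called as name(argument=value, ...), one argument or row to a line, values as JSON. servo_tool: Moves the arm, as the interface text tells. Its arguments: {"type":"object","properties":{"plan":{"type":"array","items":{"type":"array"}}},"required":["plan"]}

```bash
ls; mkdir -p pics
python3 - <<'E'
from cell import arm
import cv2,numpy as np
print(arm.get_obs())
for n in ["side","top","wrist"]:
    c=arm.read_camera(n)
    cv2.imwrite(f"pics/{n}0.png",c["frame"][:,:,::-1]); np.savez(f"{n}0.npz",**c)
    print(n,{k:np.round(v,3).tolist() for k,v in c.items() if k not in("frame","z_map")})
E
```

```text
pics
{'t': 0.0, 'joints': array([ 1.52358327e+00,  3.85559327e-01,  6.61717439e-03, -5.21384655e-04,
       -1.19394699e+00, -2.58625616e-01]), 'joint_vel': array([-0.00026287,  0.00173342, -0.00049199,  0.00041424, -0.00039016,
        0.00153843]), 'joint_torque': array([-6.51799928e-04, -3.92291486e+01,  1.88401580e+01,  4.18607309e+00,
       -4.63016637e-03,  3.71000963e-07]), 'tool_pos': array([187.9681835 , 595.46063081, 230.21317354]), 'eef_rot': array([ 3.13944551e+00, -6.69683610e-05, -3.06030971e-01]), 'contact_force': array([0.34074436, 0.04916665, 0.56631882]), 'moment': array([-0.02635924, -0.00278053,  0.06739206]), 'opening': 85.5818455982059}
side {'fx': 388.0, 'fy': 388.0, 'cx': 256.614, 'cy': 187.08, 'k1': -0.08, 'cam_to_world': [[0.958, -0.202, 0.204, 339.523], [-0.287, -0.722, 0.63, -614.739], [0.02, -0.662, -0.749, 782.205], [0.0, 0.0, 0.0, 1.0]]}
top {'fx': 411.529, 'fy': 411.529, 'cx': 250.951, 'cy': 189.374, 'k1': 0.045, 'cam_to_world': [[-0.016, -0.995, 0.102, 419.435], [-1.0, 0.017, 0.01, 3.259], [-0.012, -0.101, -0.995, 1225.849], [0.0, 0.0, 0.0, 1.0]]}
wrist {'fx': 296.93, 'fy': 296.93, 'cx': 256.977, 'cy': 191.411, 'k1': -0.049, 'mount': [[0.001, -0.961, -0.277, 70.717], [1.0, 0.001, -0.001, -0.47], [0.001, -0.277, 0.961, -143.091], [0.0, 0.0, 0.0, 1.0]]}
```

View pics/side0.png

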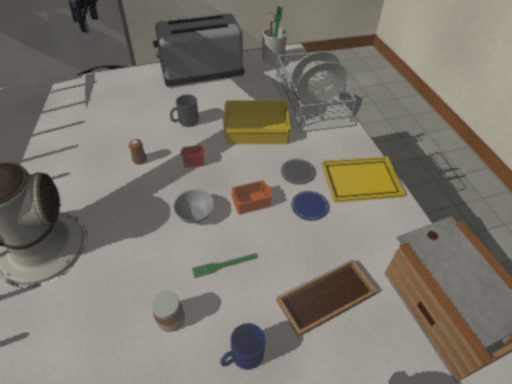

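View pics/top0.png

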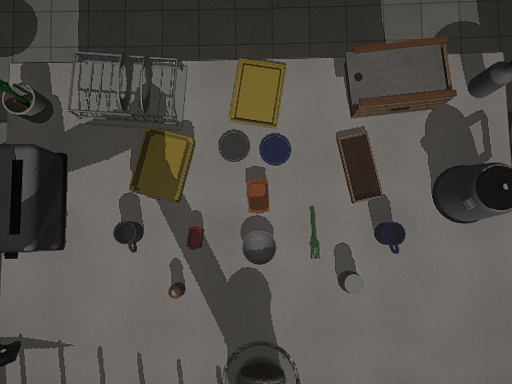

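View pics/wrist0.png

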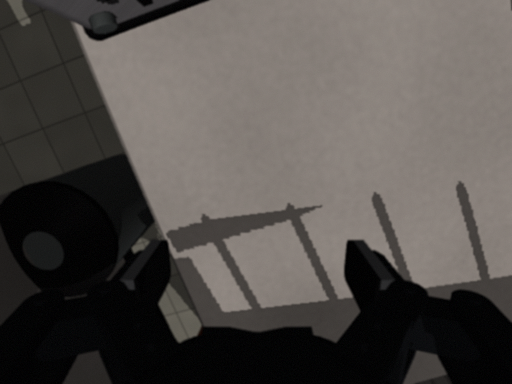

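```bash
cat > h.py <<'E'
import numpy as np,cv2
from scipy.spatial.transform import Rotation as R
from cell import arm
def T_of(o):
    T=np.eye(4); T[:3,:3]=R.from_euler('xyz',o["eef_rot"]).as_matrix(); T[:3,3]=o["tool_pos"]; return T
def grab(n,tag=None):
    o=arm.get_obs(); c=arm.read_camera(n)
    if n=="wrist": c["cam_to_world"]=T_of(o)@c["mount"]
    if tag: cv2.imwrite(f"pics/{tag}.png",cv2.convertScaleAbs(c["frame"][:,:,::-1],alpha=1.6))
    return c
def rays(c,uv):
    K=np.array([[c["fx"],0,c["cx"]],[0,c["fy"],c["cy"]],[0,0,1.]])
    p=cv2.undistortPoints(np.asarray(uv,float).reshape(-1,1,2),K,np.array([c["k1"],0,0,0.])).reshape(-1,2)
    return np.c_[p,np.ones(len(p))]
def plane(c,uv,z):
    M=c["cam_to_world"]; d=rays(c,uv)@M[:3,:3].T; o=M[:3,3]
    return o+d*((z-o[2])/d[:,2])[:,None]
def cloud(c):
    v,u=np.mgrid[:384,:512]; r=rays(c,np.c_[u.ravel(),v.ravel()])
    M=c["cam_to_world"]; z=c["z_map"].reshape(-1,1)
    P=(r*z)@M[:3,:3].T+M[:3,3]; P[z[:,0]<=0]=np.nan
    return P.reshape(384,512,3)
def rect(xy):
    (cx,cy),(w,h),a=cv2.minAreaRect(np.asarray(xy,np.float32))
    if w<h: w,h,a=h,w,a+90
    a=(a+90)%180-90
    return np.round([cx,cy,w,h,a],1)
def rectz(c,mask,z):
    cs,_=cv2.findContours(mask.astype(np.uint8),cv2.RETR_EXTERNAL,cv2.CHAIN_APPROX_NONE)
    k=max(cs,key=cv2.contourArea).reshape(-1,2)
    return rect(plane(c,k,z)[:,:2])
def hsv(c): return cv2.cvtColor(c["frame"],cv2.COLOR_RGB2HSV)
def circ(xy):
    xy=np.asarray(xy); A=np.c_[2*xy,np.ones(len(xy))]; s=np.linalg.lstsq(A,(xy**2).sum(1),rcond=None)[0]
    return np.round([s[0],s[1],np.sqrt(s[2]+s[0]**2+s[1]**2)],1)
E
cat > m1.py <<'E'
from h import *
for n in ["top","side"]:
    c=dict(np.load(f"{n}0.npz")); P=cloud(c); H=hsv(c)
    h,s,v=[H[...,i].astype(int) for i in range(3)]; Z=P[...,2]; X=P[...,0];Y=P[...,1]
    print(n,"table z",np.nanmedian(Z[(X>300)&(X<700)&(abs(Y)<300)]))
    reg=np.zeros_like(Z,bool)
    def box(u0,u1,v0,v1):
        m=np.zeros_like(Z,bool); m[v0:v1,u0:u1]=1; return m
    B={"top":dict(orange=(240,278,170,220),red=(180,212,220,255),gm=(105,150,215,260),bm=(370,410,215,258),fork=(300,325,200,265),box=(125,200,120,205),gc=(215,253,125,165),bc=(257,295,130,168),tray=(330,390,125,210),bowl=(240,280,225,268)),
       "side":dict(orange=(225,278,175,218),red=(175,210,140,172),gm=(165,205,90,130),bm=(215,275,320,375),fork=(185,265,245,285),box=(215,300,95,150),gc=(275,320,155,187),bc=(285,335,188,223),tray=(270,385,258,340),bowl=(170,218,188,225))}[n]
    for k,b in B.items():
        m=box(*b)
        if k in("gm","bm"):
            q=m&(Z>70)&(Z<90); print(k,q.sum(),"circ?",rect(P[q][:,:2]), np.round(np.nanpercentile(Z[m],99)))
        elif k=="orange":
            q=m&(s>100)&(Z>34); print(k,q.sum(),rect(P[q][:,:2]),"all",rect(P[m&(s>100)&(Z>8)][:,:2]),np.nanmax(Z[m&(s>100)]))
        elif k=="red":
            q=m&(s>100)&(Z>36); print(k,q.sum(),rect(P[q][:,:2]),np.nanmax(Z[m&(s>100)]))
        elif k=="fork":
            q=m&(h>35)&(h<90)&(s>70); print(k,q.sum(),rectz(c,q,5),P[q].mean(0).round(1))
        elif k=="box":
            q=m&(Z>48)&(Z<70); print(k,q.sum(),rect(P[q][:,:2]))
        elif k in("gc","bc"):
            q=m&(Z>2.5)&(Z<20)&((v<70)if k=="gc" else (s>80)); cs=max(cv2.findContours(((v<75)if k=="gc" else (s>80)&(h>100)).astype(np.uint8)*m.astype(np.uint8),0,1)[0],key=len).reshape(-1,2); print(k,circ(plane(c,cs,6)[:,:2]))
        elif k=="tray":
            q=m&(Z>12)&(Z<35); print(k,q.sum(),rect(P[q][:,:2]))
        elif k=="bowl":
            q=m&(Z>33)&(Z<60); print(k,q.sum(),circ(P[q][:,:2]),rect(P[q][:,:2]))
E
python3 m1.py
```

```text
top table z 0.9516652616819101
orange 159 [522.   -3.8  99.7  59.3   2.7] all [522.   -3.8  99.7  59.3   2.7] 47.57793757650734
red 104 [404.9 179.8  65.5  36.   -7.7] 51.53464854178992
gm 145 circ? [423.9 366.4  65.5  61.9  62.6] 81.0
bm 144 circ? [ 409.4 -372.1   62.    61.7   60.3] 82.0
fork 192 [ 413.8 -169.   143.3   20.5   -1.9] [nan nan nan]
box 669 [633.  269.4 233.1 146.2 -15.2]
gc [678.6  65.3  47.1]
bc [664.6 -57.4  43.9]
tray 485 [ 604.5 -306.7  199.5   90.9   11.4]
bowl 197 [374.7  -3.1  46.6] [375.1  -3.4  96.3  94.4  -1. ]
side table z 0.6590047690129381
orange 285 [523.1  -4.7 100.4  62.6   2.4] all [523.2  -5.2 100.4  63.5   2. ] 44.400826726217474
red 116 [408.2 179.2  57.7  40.9 -10.1] 48.3310314414216
gm 148 circ? [425.7 369.3  65.2  62.1  57.2] 81.0
bm 342 circ? [ 409.  -372.3   63.5   63.    21.4] 81.0
fork 204 [ 428.5 -166.8  117.9   19.4    0.5] [nan nan nan]
box 682 [631.3 272.3 237.4 174.   -5.2]
gc [340.8  19.6 341.4]
bc [665.1 -58.4  41.2]
tray 965 [ 606.2 -305.5  202.1   91.4   11.6]
bowl 239 [375.4  -4.   47. ] [375.   -3.1  98.5  97.1 -38.7]
```

```bash
cat > m2.py <<'E'
from h import *
for n in ["top","side"]:
    c=dict(np.load(f"{n}0.npz")); P=cloud(c); H=hsv(c)
    h,s,v=[H[...,i].astype(int) for i in range(3)]; Z=P[...,2]
    def box(u0,u1,v0,v1):
        m=np.zeros_like(Z,bool); m[v0:v1,u0:u1]=1; return m
    m=box(*((125,200,120,205) if n=="top" else (215,300,95,150)))
    q=m&(h>18)&(h<35)&(s>100); print("box",rect(P[q&(Z>48)&(Z<68)][:,:2]),rectz(c,q,58))
    m=box(*((257,295,130,168) if n=="top" else (285,335,188,223)))
    k=max(cv2.findContours((m&(h>100)&(h<135)&(s>60)).astype(np.uint8),0,1)[0],key=cv2.contourArea).reshape(-1,2)
    print("bc",rect(plane(c,k,6)[:,:2]),circ(plane(c,k,6)[:,:2]))
    m=box(*((212,256,125,165) if n=="top" else (275,320,155,187)))
    med=np.median(v[m&(v>80)]) if (m&(v>80)).any() else 0
    k=max(cv2.findContours((m&(v<0.75*med)).astype(np.uint8),0,1)[0],key=cv2.contourArea).reshape(-1,2)
    print("gc",med,rect(plane(c,k,6)[:,:2]),circ(plane(c,k,6)[:,:2]))
    m=box(*((300,325,200,265) if n=="top" else (185,265,245,285)))
    q=m&(h>35)&(h<90)&(s>50); print("fork",rectz(c,q,4))
    # mug handles
    for nm,cc in (("gm",(424,367)),("bm",(409,-372))):
        d=np.hypot(P[...,0]-cc[0],P[...,1]-cc[1]); w=(d>37)&(d<64)&(Z>15)&(Z<78)
        pp=P[w]; print(nm,"handle",w.sum(),np.degrees(np.arctan2(*(pp[:,:2]-cc).mean(0)[::-1])))
    hh=(Z>25)
c=dict(np.load("top0.npz"))
cv2.imwrite("pics/topz.png",cv2.resize(cv2.convertScaleAbs(c["frame"][110:270,90:420,::-1],alpha=2),None,fx=2.4,fy=2.4,interpolation=2))
E
python3 m2.py
```

```text
box [618.4 273.4 196.1 146.2 -15.2] [616.4 268.9 194.8 151.1 -14.9]
bc [663.4 -58.4  94.5  90.2  -1.1] [664.3 -57.8  45.8]
gc 111.0 [679.5  66.2  97.9  93.5  -0.9] [678.6  65.7  47.6]
fork [ 412.4 -165.8  147.1   23.7    2. ]
gm handle 46 -162.83336038021946
bm handle 48 -165.16216799506427
box [620.8 271.2 192.9 147.  -15.4] [612.6 243.1 195.  192.   74.7]
bc [665.8 -59.   89.4  89.2 -15.9] [665.2 -58.6  44.5]
gc 153.0 [679.9  64.8  96.3  92.6 -15.6] [678.9  63.8  47. ]
fork [ 415.2 -163.4  147.2   23.     3.6]
gm handle 56 -163.76052558213863
bm handle 104 -161.61416372888027
```

View pics/topz.png

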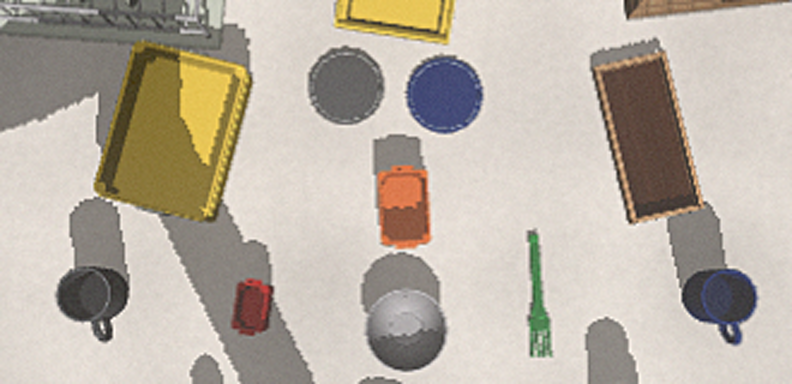

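```bash
cat > go.py <<'E'
import sys
from h import *
def go(x,y,z,yaw):
    o=arm.get_obs(); T=T_of(o)
    Rt=R.from_euler('xyz',[np.pi,0,np.radians(yaw)]).as_matrix()
    d=T[:3,:3].T@(np.array([x,y,z])-T[:3,3])/10; r=R.from_matrix(T[:3,:3].T@Rt).as_rotvec()
    print("shift",d.round(2),"turn",r.round(3),"| at",o["tool_pos"].round(1),"yaw",np.degrees(o["eef_rot"][2]).round(1),"t",o["t"],"op",round(o["opening"],1))
if __name__=="__main__": go(*map(float,sys.argv[1:5]))
E
python3 go.py 522 -4.5 190 2.5
```

```text
shift [49.92 47.16  4.13] turn [ 0.002  0.    -0.35 ] | at [188.  595.6 230.5] yaw -17.5 t 0.15 op 85.2
```

servo_tool(
  plan=[
    [[49.9, 47.2, 2], [0, 0, -0.35], 1],
    [[49.9, 47.2, 4.1], [0, 0, -0.35], 1],
    [[49.9, 47.2, 4.1], [0, 0, -0.35], 1],
    [[49.9, 47.2, 4.1], [0, 0, -0.35], 1],
    [[49.9, 47.2, 4.1], [0, 0, -0.35], 1],
    [[49.9, 47.2, 4.1], [0, 0, -0.35], 1],
    [[49.9, 47.2, 4.1], [0, 0, -0.35], 1],
    [[49.9, 47.2, 4.1], [0, 0, -0.35], 1],
    [[49.9, 47.2, 4.1], [0, 0, -0.35], 1],
    [[49.9, 47.2, 4.1], [0, 0, -0.35], 1],
    [[49.9, 47.2, 4.1], [0, 0, -0.35], 1],
    [[49.9, 47.2, 4.1], [0, 0, -0.35], 1],
  ],
)

```text
t: 1.65
tool_pos: [522.4, -8.4, 189.2]
eef_rot: [3.139, 0.002, 0.038]
contact_force: [0.0, 0.3, -0.6]
opening: 85.6
```

```bash
python3 - <<'E'
from h import *
c=grab("wrist","w1"); P=cloud(c);H=hsv(c);np.savez("w1.npz",**c)
h,s,v=[H[...,i].astype(int) for i in range(3)];Z=P[...,2]
q=(s>110)&((h<16)|(h>174))&(abs(P[...,0]-522)<70)&(abs(P[...,1]+4)<60)
print(q.sum(),rect(P[q&(Z>36)&(Z<50)][:,:2]),np.nanpercentile(Z[q],[1,50,95,99]),rectz(c,q,42))
E
python3 go.py 522 -4.5 120 2.5
```

```text
6497 [523.4  -3.3 100.1  59.6   1.8] [  0.71257299   5.98088514 274.95915132 285.32130289] [523.5  -3.2 100.1  60.2   1.9]
shift [ 0.05 -0.24  6.94] turn [ 0.002  0.002 -0.004] | at [521.8  -6.8 189.4] yaw 2.3 t 1.7 op 85.4
```

View pics/w1.png

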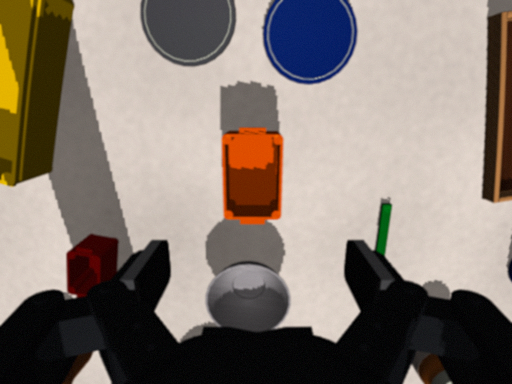

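```bash
python3 go.py 523.3 -3.3 10 1.9
```

```text
shift [ 0.21 -0.38 17.94] turn [0.002 0.002 0.007] | at [521.8  -6.8 189.4] yaw 2.3 t 1.7 op 85.4
```

servo_tool(
  plan=[
    [[0.2, -0.4, 6], [0.002, 0.002, 0.007], 1],
    [[0.2, -0.4, 11], [0.002, 0.002, 0.007], 1],
    [[0.2, -0.4, 14], [0.002, 0.002, 0.007], 1],
    [[0.2, -0.4, 16], [0.002, 0.002, 0.007], 1],
    [[0.2, -0.4, 17.9], [0.002, 0.002, 0.007], 1],
    [[0.2, -0.4, 17.9], [0.002, 0.002, 0.007], 1],
    [[0.2, -0.4, 17.9], [0.002, 0.002, 0.007], 1],
    [[0.2, -0.4, 17.9], [0.002, 0.002, 0.007], 0],
  ],
)

```text
t: 2.7
tool_pos: [523.8, -2.5, 11.5]
eef_rot: [-3.141, -0.002, 0.033]
contact_force: [-0.6, -0.1, -0.1]
opening: 69.6
```

servo_tool(
  plan=[
    [[0, 0, 0], [0, 0, 0], 0],
    [[0, 0, 0], [0, 0, 0], 0],
    [[0, 0, 0], [0, 0, 0], 0],
    [[0, 0, 0], [0, 0, 0], 0],
    [[0, 0, -1], [0, 0, 0], 0],
    [[0, 0, -4], [0, 0, 0], 0],
    [[0, 0, -9], [0, 0, 0], 0],
    [[0, 0, -13], [0, 0, 0], 0],
    [[0, 0, -13], [0, 0, 0], 0],
  ],
)

```text
t: 3.82
tool_pos: [525.6, -2.3, 145.2]
eef_rot: [-3.139, -0.01, 0.034]
contact_force: [-0.4, 0.5, -0.5]
opening: 59.1
```

```bash
python3 go.py 619.5 272 140 -15.3
```

```text
shift [ 10.3  -27.1    0.69] turn [-0.004 -0.009  0.301] | at [525.6  -2.3 145.2] yaw 1.9 t 3.825 op 59.1
```

servo_tool(
  plan=[
    [[10.3, -27.1, 0.5], [-0.004, -0.008, 0.3], 0],
    [[10.3, -27.1, 0.5], [-0.004, -0.008, 0.3], 0],
    [[10.3, -27.1, 0.5], [-0.004, -0.008, 0.3], 0],
    [[10.3, -27.1, 0.5], [-0.004, -0.008, 0.3], 0],
    [[10.3, -27.1, 0.5], [-0.004, -0.008, 0.3], 0],
    [[10.3, -27.1, 0.5], [-0.004, -0.008, 0.3], 0],
    [[10.3, -27.1, 0.5], [-0.004, -0.008, 0.3], 0],
    [[10.3, -27.1, 0.5], [-0.004, -0.008, 0.3], 0],
  ],
)

```text
t: 4.82
tool_pos: [619.0, 270.7, 141.6]
eef_rot: [3.141, -0.001, -0.268]
contact_force: [-0.5, 0.2, -0.4]
opening: 59.5
```

```bash
python3 - <<'E'
from h import *
c=grab("wrist","w2"); P=cloud(c);H=hsv(c);np.savez("w2.npz",**c)
h,s,v=[H[...,i].astype(int) for i in range(3)];Z=P[...,2]
q=(s>110)&(h>17)&(h<35)&(abs(P[...,0]-619)<140)&(abs(P[...,1]-271)<110)
print(q.sum(),rect(P[q&(Z>52)&(Z<64)][:,:2]))
E
python3 go.py 619.5 272 16 -15.3
```

```text
20336 [647.1 267.  146.1 139.7  75. ]
shift [-1.000e-02 -1.400e-01  1.259e+01] turn [ 0.001 -0.001 -0.001] | at [619.2 270.7 141.9] yaw -15.3 t 4.875 op 59.1
```

View pics/w2.png

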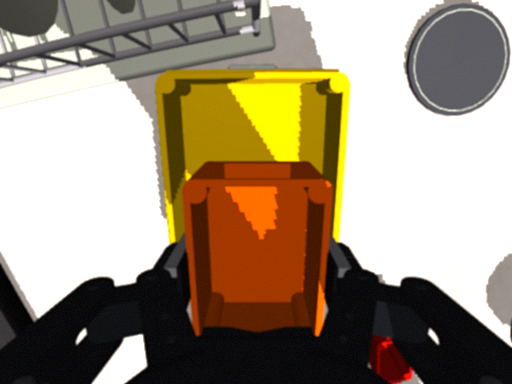

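servo_tool(
  plan=[
    [[0.1, -0.2, 5], [0, 0, 0], 0],
    [[0.1, -0.2, 9], [0, 0, 0], 0],
    [[0.1, -0.2, 11], [0, 0, 0], 0],
    [[0.1, -0.2, 12], [0, 0, 0], 0],
    [[0.1, -0.2, 12.5], [0, 0, 0], 0],
    [[0.1, -0.2, 12.5], [0, 0, 0], 0],
    [[0.1, -0.2, 12.5], [0, 0, 0], 0],
  ],
)

```text
t: 5.75
tool_pos: [621.3, 272.6, 18.1]
eef_rot: [-3.141, -0.002, -0.267]
contact_force: [-0.7, 0.3, -0.7]
opening: 58.7
```

servo_tool(
  plan=[
    [[0, 0, 0.3], [0, 0, 0], 0],
    [[0, 0, 0.3], [0, 0, 0], 0],
    [[0, 0, 0.3], [0, 0, 0], 0.75],
    [[0, 0, 0.3], [0, 0, 0], 0.75],
    [[0, 0, 0.3], [0, 0, 0], 0.75],
    [[0, 0, -1], [0, 0, 0], 0.75],
    [[0, 0, -6], [0, 0, 0], 0.75],
    [[0, 0, -12], [0, 0, 0], 0.8],
    [[0, 0, -17], [0, 0, 0], 0.9],
    [[0, 0, -17], [0, 0, 0], 1],
  ],
)

```text
t: 7.0
tool_pos: [623.4, 274.0, 195.5]
eef_rot: [-3.131, -0.011, -0.267]
contact_force: [-0.7, 0.5, -0.5]
opening: 85.3
```

```bash
cat > m3.py <<'E'
from h import *
def orange(c):
    P=cloud(c);H=hsv(c); h,s,v=[H[...,i].astype(int) for i in range(3)];Z=P[...,2]
    q=(s>120)&(h<15)&(h>4)&(abs(P[...,0]-621)<75)&(abs(P[...,1]-272)<60)&(Z>40)&(Z<56)
    print("orange",q.sum(),rect(P[q][:,:2]),np.median(Z[q]))
    q=(s>120)&((h<4)|(h>172))&(abs(P[...,0]-406)<60)&(abs(P[...,1]-179)<60)
    if q.sum()>50: print("red",q.sum(),rect(P[q&(Z>40)&(Z<56)][:,:2]),rectz(c,q&(Z>-5)&(Z<60),46),np.median(Z[q]))
E
python3 - <<'E'
from m3 import *
orange(grab("wrist","w3")); orange(grab("top","t3"))
E
python3 go.py 406 179.5 200 -9
```

```text
orange 1227 [620.8 273.6  99.4  58.6 -15.2] 46.0350631449208
orange 120 [619.  272.7  97.8  61.2 -14.1] 45.20805588068026
red 200 [405.3 179.6  64.8  35.4  -7.4] [ 4.052e+02  1.756e+02  6.510e+01  3.710e+01 -2.000e-01] 18.229811912036553
shift [-18.24  14.67  -1.17] turn [-0.003 -0.003 -0.111] | at [620.8 272.7 189.3] yaw -15.3 t 7.1 op 85.1
```

View pics/w3.png

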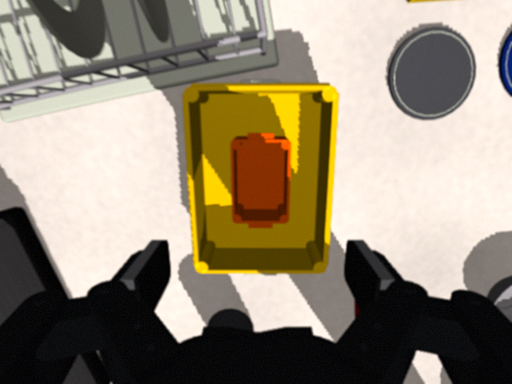

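servo_tool(
  plan=[
    [[-18.2, 14.7, -1.2], [-0.003, -0.003, -0.11], 1],
    [[-18.2, 14.7, -1.2], [-0.003, -0.003, -0.11], 1],
    [[-18.2, 14.7, -1.2], [-0.003, -0.003, -0.11], 1],
    [[-18.2, 14.7, -1.2], [-0.003, -0.003, -0.11], 1],
    [[-18.2, 14.7, -1.2], [-0.003, -0.003, -0.11], 1],
    [[-18.2, 14.7, -1.2], [-0.003, -0.003, -0.11], 1],
  ],
)

```text
t: 7.85
tool_pos: [406.5, 179.2, 200.0]
eef_rot: [3.141, -0.0, -0.157]
contact_force: [1.6, 0.2, -0.1]
opening: 85.4
```

```bash
python3 - <<'E'
from m3 import *
orange(grab("wrist","w4"))
E
python3 go.py 405.5 179.5 27 -9
```

```text
orange 744 [581.5 283.4  60.   20.7  78.8] 45.75772880651368
red 2404 [406.7 181.6  65.2  37.   -8.2] [407.1 181.6  64.6  37.   -8.1] 33.40902335513806
shift [-1.400e-01 -1.000e-02  1.729e+01] turn [ 0.001  0.    -0.001] | at [406.9 179.4 199.9] yaw -9.0 t 7.9 op 85.4
```

View pics/w4.png

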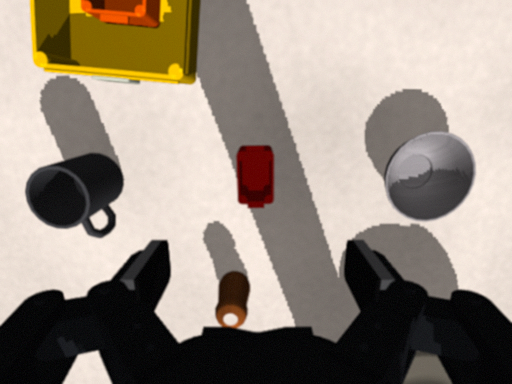

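servo_tool(
  plan=[
    [[0, -0.2, 6], [0, 0, -0.016], 0.7],
    [[0, -0.2, 11], [0, 0, -0.016], 0.6],
    [[0, -0.2, 15], [0, 0, -0.016], 0.6],
    [[0, -0.2, 17.3], [0, 0, -0.016], 0.6],
    [[0, -0.2, 17.4], [0, 0, -0.016], 0.6],
    [[0, -0.2, 17.4], [0, 0, -0.016], 0.6],
    [[0, -0.2, 17.4], [0, 0, -0.016], -0.5],
    [[0, -0.2, 17.4], [0, 0, -0.016], -0.5],
    [[0, -0.2, 17.4], [0, 0, -0.016], -0.5],
    [[0, -0.2, 17.4], [0, 0, -0.016], -0.5],
    [[0, -0.2, 17.4], [0, 0, -0.016], -0.5],
  ],
)

```text
t: 9.28
tool_pos: [407.9, 181.8, 27.1]
eef_rot: [-3.141, -0.002, -0.141]
contact_force: [0.2, 0.1, 6.5]
opening: 36.6
```

servo_tool(
  plan=[
    [[0, 0, -1], [0, 0, 0], -0.5],
    [[0, 0, -4], [0, 0, 0], -0.5],
    [[0, 0, -9], [0, 0, 0], -0.5],
    [[0, 0, -14], [0, 0, 0], -0.5],
    [[0, 0, -17], [0, 0, 0], -0.5],
    [[0, 0, -17], [0, 0, 0], -0.5],
    [[0, 0, -17], [0, 0, 0], -0.5],
  ],
)

```text
t: 10.15
tool_pos: [406.8, 181.2, 196.7]
eef_rot: [-3.141, -0.001, -0.142]
contact_force: [-0.1, 0.1, -0.8]
opening: 36.6
```

```bash
python3 - <<'E'
from h import *
grab("wrist","w5"); grab("side","s5")
E
python3 go.py 621 273.6 140 -15.2
```

```text
shift [ 19.9  -12.18   5.59] turn [0.001 0.    0.124] | at [406.8 181.1 196. ] yaw -8.1 t 10.25 op 36.8
```

View pics/w5.png

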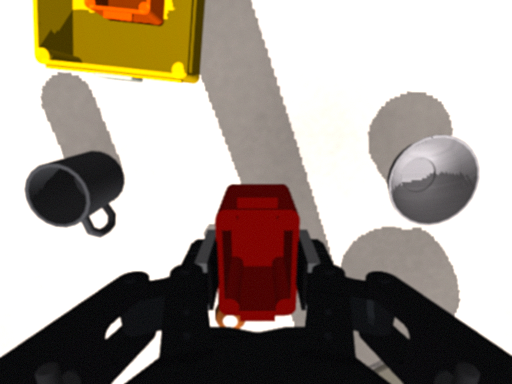

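View pics/s5.png

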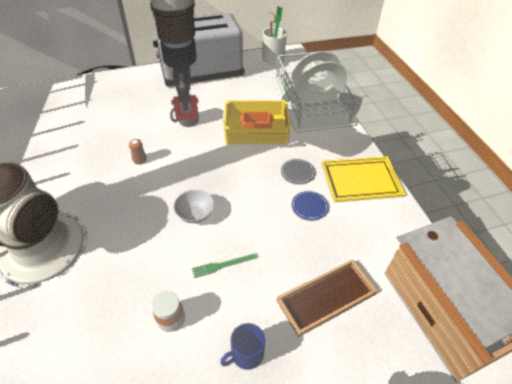

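servo_tool(
  plan=[
    [[19.9, -12.2, 0], [0, 0, 0.124], -0.5],
    [[19.9, -12.2, 2], [0, 0, 0.124], -0.5],
    [[19.9, -12.2, 5.6], [0, 0, 0.124], -0.5],
    [[19.9, -12.2, 5.6], [0, 0, 0.124], -0.5],
    [[19.9, -12.2, 5.6], [0, 0, 0.124], -0.5],
    [[19.9, -12.2, 5.6], [0, 0, 0.124], -0.5],
    [[19.9, -12.2, 5.6], [0, 0, 0.124], -0.5],
  ],
)

```text
t: 11.12
tool_pos: [620.5, 273.6, 141.4]
eef_rot: [-3.141, -0.001, -0.265]
contact_force: [-0.5, 0.2, -0.1]
opening: 36.7
```

```bash
python3 - <<'E'
from h import *
o=arm.get_obs(); c=grab("wrist","w6"); P=cloud(c);H=hsv(c);h,s,v=[H[...,i].astype(int) for i in range(3)];Z=P[...,2]
q=(s>120)&((h<5)|(h>172))&(Z>60)
z0=np.nanpercentile(Z[q],99); print(o["tool_pos"],z0,np.nanmax(Z[q]))
r=q&(Z>z0-6); print("red rim",r.sum(),rect(P[r][:,:2]))
A=np.c_[P[r][:,:2]-P[r][:,:2].mean(0),np.ones(r.sum())]; print("tilt",np.linalg.lstsq(A,Z[r],rcond=None)[0])
q=(s>120)&(h<15)&(h>5)&(Z>40)&(Z<52)
print("orange",rect(P[q][:,:2]))
E
python3 go.py 621 273.6 50 -15.2
```

```text
[620.50323649 273.61127735 141.35784711] 164.33923924028932 233.42932293926987
red rim 3543 [627.8 272.3  82.6  74.   28.8]
tilt [-1.28094579e-03 -9.77902231e-03  1.60709791e+02]
orange [600.7 280.4 142.2  73.  -14.6]
shift [0.03 0.01 9.18] turn [-0.001 -0.002  0.   ] | at [620.6 273.7 141.8] yaw -15.2 t 11.175 op 36.7
```

View pics/w6.png

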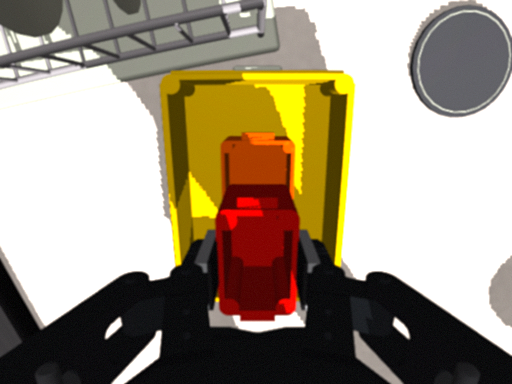

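servo_tool(
  plan=[
    [[0.1, 0, 4], [0, 0, 0], -0.5],
    [[0.1, 0, 6], [0, 0, 0], -0.5],
    [[0.1, 0, 7.5], [0, 0, 0], -0.5],
    [[0.1, 0, 8.5], [0, 0, 0], -0.5],
    [[0.1, 0, 9.1], [0, 0, 0], -0.5],
    [[0.1, 0, 9.2], [0, 0, 0], -0.5],
    [[0.1, 0, 9.2], [0, 0, 0], -0.5],
  ],
)

```text
t: 12.05
tool_pos: [622.0, 273.7, 50.3]
eef_rot: [-3.14, -0.002, -0.265]
contact_force: [0.6, 0.1, -0.2]
opening: 36.5
```

servo_tool(
  plan=[
    [[0, 0, 0.1], [0, 0, 0], -0.5],
    [[0, 0, 0.1], [0, 0, 0], 0.4],
    [[0, 0, 0.1], [0, 0, 0], 0.4],
    [[0, 0, 0.1], [0, 0, 0], 0.4],
    [[0, 0, 0.1], [0, 0, 0], 0.4],
    [[0, 0, -2], [0, 0, 0], 0.5],
    [[0, 0, -7], [0, 0, 0], 0.6],
    [[0, 0, -12], [0, 0, 0], 1],
    [[0, 0, -14], [0, 0, 0], 1],
    [[0, 0, -14], [0, 0, 0], 1],
  ],
)

```text
t: 13.3
tool_pos: [622.4, 274.1, 192.6]
eef_rot: [-3.136, -0.005, -0.265]
contact_force: [0.4, -0.3, -1.2]
opening: 85.3
```

```bash
python3 - <<'E'
from h import *
c=grab("wrist","w7"); P=cloud(c);H=hsv(c);h,s,v=[H[...,i].astype(int) for i in range(3)];Z=P[...,2]
near=(abs(P[...,0]-621)<60)&(abs(P[...,1]-273)<60)
q=near&(s>120)&((h<4)|(h>172))
print("red z",np.percentile(Z[q],[50,90,97,99.5])); r=q&(Z>47)&(Z<60);print(r.sum(),rect(P[r][:,:2]))
A=np.c_[P[r][:,:2]-P[r][:,:2].mean(0),np.ones(r.sum())]; print("tilt",np.linalg.lstsq(A,Z[r],rcond=None)[0])
E
python3 go.py 424.5 367.5 200 17
```

```text
red z [ 34.81260862  54.72542747 275.72846718 286.94220227]
845 [621.  274.3  64.9  36.4 -14.7]
tilt [ 6.55625971e-04 -7.28788101e-03  5.26735182e+01]
shift [-21.46  -3.9   -1.  ] turn [-0.002 -0.003 -0.562] | at [621.4 273.6 190.4] yaw -15.2 t 13.35 op 85.5
```

View pics/w7.png

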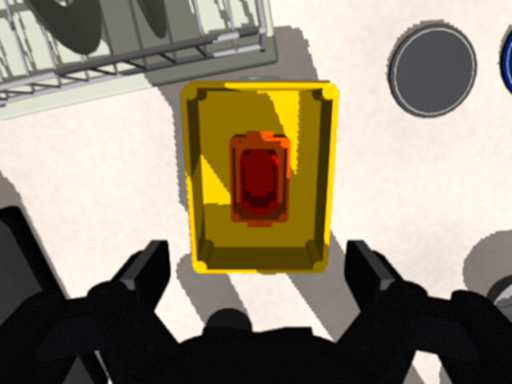

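servo_tool(
  plan=[
    [[-21.5, -3.9, -1], [-0.002, -0.003, -0.56], 1],
    [[-21.5, -3.9, -1], [-0.002, -0.003, -0.56], 1],
    [[-21.5, -3.9, -1], [-0.002, -0.003, -0.56], 1],
    [[-21.5, -3.9, -1], [-0.002, -0.003, -0.56], 1],
    [[-21.5, -3.9, -1], [-0.002, -0.003, -0.56], 1],
    [[-21.5, -3.9, -1], [-0.002, -0.003, -0.56], 1],
    [[-21.5, -3.9, -1], [-0.002, -0.003, -0.56], 1],
  ],
)

```text
t: 14.22
tool_pos: [424.9, 366.9, 199.1]
eef_rot: [3.14, 0.001, 0.293]
contact_force: [-0.8, 0.0, -0.5]
opening: 85.6
```

```bash
cat > mug.py <<'E'
from h import *
def mug(tag,cx,cy):
    o=arm.get_obs(); c=grab("wrist",tag); P=cloud(c);Z=P[...,2]; d=np.hypot(P[...,0]-cx,P[...,1]-cy)
    r=(Z>75)&(Z<86)&(d<45); print(tag,r.sum(),rect(P[r][:,:2]),cv2.minEnclosingCircle(P[r][:,:2].astype(np.float32)),np.median(Z[r]))
    w=(d>37)&(d<64)&(Z>15)&(Z<78); print("handle",w.sum(),np.degrees(np.arctan2(*(P[w][:,:2]-[cx,cy]).mean(0)[::-1])))
E
python3 -c "
from mug import *
mug('w8',424.5,367.5)"; python3 go.py 424.5 367.5 34 17
```

```text
w8 950 [425.5 369.1  63.1  62.1  24.6] ((425.1875, 369.3375549316406), 31.933420181274414) 80.10480447754807
handle 106 -166.80572739091676
shift [-0.   -0.08 16.52] turn [ 0.001  0.001 -0.004] | at [424.9 366.9 199.2] yaw 16.8 t 14.275 op 85.5
```

View pics/w8.png

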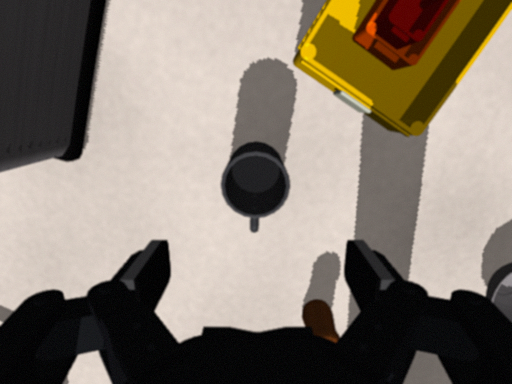

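servo_tool(
  plan=[
    [[0.1, -0.2, 5], [0, 0, 0], 1],
    [[0.1, -0.2, 10], [0, 0, 0], 1],
    [[0.1, -0.2, 14], [0, 0, 0], 1],
    [[0.1, -0.2, 16], [0, 0, 0], 1],
    [[0.1, -0.2, 16.5], [0, 0, 0], 1],
    [[0.1, -0.2, 16.5], [0, 0, 0], 1],
    [[0.1, -0.2, 16.5], [0, 0, 0], 0.1],
    [[0.1, -0.2, 16.5], [0, 0, 0], 0.1],
    [[0.1, -0.2, 16.5], [0, 0, 0], 0.1],
    [[0.1, -0.2, 16.5], [0, 0, 0], 0.1],
    [[0.1, -0.2, 16.5], [0, 0, 0], 0.1],
  ],
)

```text
t: 15.65
tool_pos: [425.9, 369.7, 35.8]
eef_rot: [-3.141, -0.001, 0.294]
contact_force: [0.2, -1.5, 5.9]
opening: 61.9
```

servo_tool(
  plan=[
    [[0, 0, -0.5], [0, 0, 0], 0.1],
    [[0, 0, -2], [0, 0, 0], 0.1],
    [[0, 0, -5], [0, 0, 0], 0.1],
    [[0, 0, -9], [0, 0, 0], 0.1],
    [[0, 0, -12], [0, 0, 0], 0.1],
    [[0, 0, -12], [0, 0, 0], 0.1],
    [[0, 0, -12], [0, 0, 0], 0.1],
  ],
)

```text
t: 16.52
tool_pos: [425.0, 368.8, 154.8]
eef_rot: [3.141, 0.001, 0.293]
contact_force: [0.8, -0.7, -3.5]
opening: 62.0
```

```bash
python3 - <<'E'
from h import *
c=dict(np.load("w1.npz")) 
# earlier wrist view: coaster ellipses on plane z=6
H=hsv(c);h,s,v=[H[...,i].astype(int) for i in range(3)]
m=np.zeros(h.shape,bool); m[0:90,258:365]=1
k=max(cv2.findContours((m&(h>100)&(h<135)&(s>80)).astype(np.uint8),0,1)[0],key=cv2.contourArea).reshape(-1,2)
k=k[k[:,1]>1]; print("blue",circ(plane(c,k,6)[:,:2]))
m=np.zeros(h.shape,bool); m[0:72,130:245]=1
k=max(cv2.findContours((m&(v<95)).astype(np.uint8),0,1)[0],key=cv2.contourArea).reshape(-1,2)
k=k[k[:,1]>1]; print("grey",circ(plane(c,k,6)[:,:2]),np.median(v[m]))
E
python3 go.py 679 65.3 155 17
```

```text
blue [665.2 -56.2  44.1]
grey [678.3  66.5  47.4] 48.0
shift [ 1.555e+01  3.640e+01 -2.000e-02] turn [ 0.     0.001 -0.004] | at [425.  368.8 154.8] yaw 16.8 t 16.525 op 62.0
```

servo_tool(
  plan=[
    [[15.6, 36.4, 0], [0, 0, 0], 0.1],
    [[15.6, 36.4, 0], [0, 0, 0], 0.1],
    [[15.6, 36.4, 0], [0, 0, 0], 0.1],
    [[15.6, 36.4, 0], [0, 0, 0], 0.1],
    [[15.6, 36.4, 0], [0, 0, 0], 0.1],
    [[15.6, 36.4, 0], [0, 0, 0], 0.1],
    [[15.6, 36.4, 0], [0, 0, 0], 0.1],
    [[15.6, 36.4, 0], [0, 0, 0], 0.1],
    [[15.6, 36.4, 0], [0, 0, 0], 0.1],
  ],
)

```text
t: 17.65
tool_pos: [678.4, 66.3, 153.7]
eef_rot: [-3.141, 0.003, 0.294]
contact_force: [0.4, -0.5, -2.2]
opening: 61.9
```

```bash
python3 - <<'E'
from h import *
c=grab("wrist","w9"); np.savez("w9.npz",**c)
E
python3 go.py 679 65.3 43 17
```

```text
shift [ 0.03  0.15 11.12] turn [-0.     0.002 -0.002] | at [678.5  66.7 154.2] yaw 16.9 t 17.7 op 61.8
```

View pics/w9.png

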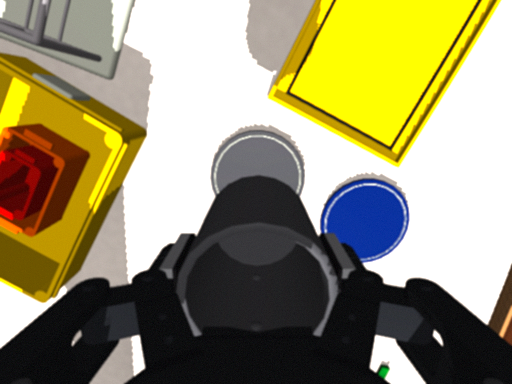

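servo_tool(
  plan=[
    [[0, 0.1, 4], [0, 0, 0], 0.1],
    [[0, 0.1, 7], [0, 0, 0], 0.1],
    [[0, 0.1, 9], [0, 0, 0], 0.1],
    [[0, 0.1, 10.3], [0, 0, 0], 0.1],
    [[0, 0.1, 11], [0, 0, 0], 0.1],
    [[0, 0.1, 11.2], [0, 0, 0], 0.1],
    [[0, 0.1, 11.2], [0, 0, 0], 0.1],
  ],
)

```text
t: 18.58
tool_pos: [679.0, 65.9, 42.9]
eef_rot: [-3.142, 0.001, 0.295]
contact_force: [0.2, 0.7, -1.8]
opening: 61.7
```

servo_tool(
  plan=[
    [[0, 0, 0.1], [0, 0, 0], 0.1],
    [[0, 0, 0.1], [0, 0, 0], 0.1],
    [[0, 0, 0.1], [0, 0, 0], 0.9],
    [[0, 0, 0.1], [0, 0, 0], 0.9],
    [[0, 0, 0.1], [0, 0, 0], 0.9],
    [[0, 0, 0.1], [0, 0, 0], 0.9],
    [[0, 0, -1], [0, 0, 0], 0.9],
    [[0, 0, -5], [0, 0, 0], 0.9],
    [[0, 0, -10], [0, 0, 0], 1],
    [[0, 0, -16], [0, 0, 0], 1],
    [[0, 0, -18], [0, 0, 0], 1],
  ],
)

```text
t: 19.95
tool_pos: [681.0, 66.0, 229.6]
eef_rot: [3.14, -0.009, 0.296]
contact_force: [-0.2, 0.1, 0.2]
opening: 85.3
```

```bash
python3 - <<'E'
from mug import *
mug('w10',679,66)
c=grab("top","t10"); P=cloud(c); Z=P[...,2]; d=np.hypot(P[...,0]-679,P[...,1]-66); r=(d<50)&(Z>78)&(Z<95); print(rect(P[r][:,:2]),np.median(Z[r]))
E
python3 go.py 409.2 -372.2 200 17
```

```text
w10 526 [678.   66.3  63.9  63.5 -30.1] ((672.450927734375, 65.2503662109375), 37.89577102661133) 84.61660905419382
handle 111 -165.3107837253451
[676.6  65.7  62.6  62.6  63.4] 85.53948701513946
shift [-38.75  34.04   2.51] turn [ 0.001 -0.007 -0.001] | at [680.6  66.1 227.8] yaw 16.9 t 20.05 op 85.5
```

View pics/w10.png

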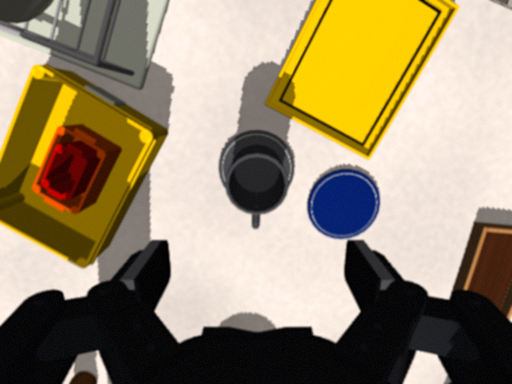

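servo_tool(
  plan=[
    [[-38.8, 34, 2.5], [0, -0.006, 0], 1],
    [[-38.8, 34, 2.5], [0, -0.006, 0], 1],
    [[-38.8, 34, 2.5], [0, -0.006, 0], 1],
    [[-38.8, 34, 2.5], [0, -0.006, 0], 1],
    [[-38.8, 34, 2.5], [0, -0.006, 0], 1],
    [[-38.8, 34, 2.5], [0, -0.006, 0], 1],
    [[-38.8, 34, 2.5], [0, -0.006, 0], 1],
    [[-38.8, 34, 2.5], [0, -0.006, 0], 1],
    [[-38.8, 34, 2.5], [0, -0.006, 0], 1],
    [[-38.8, 34, 2.5], [0, -0.006, 0], 1],
    [[-38.8, 34, 2.5], [0, -0.006, 0], 1],
  ],
)

```text
t: 21.42
tool_pos: [409.1, -371.0, 199.7]
eef_rot: [-3.142, -0.001, 0.297]
contact_force: [0.5, -0.1, -0.2]
opening: 85.4
```

```bash
python3 -c "
from mug import *
mug('w11',409.2,-372.2)"; python3 go.py 409.2 -372.2 34 17
```

```text
w11 984 [ 409.8 -372.1   63.    62.8   61.6] ((409.7989807128906, -372.1221618652344), 31.95326805114746) 80.1811274216775
handle 112 -164.47261818537376
shift [-0.08  0.12 16.59] turn [ 0.    -0.001  0.   ] | at [ 409.4 -370.9  199.9] yaw 17.0 t 21.475 op 85.1
```

View pics/w11.png

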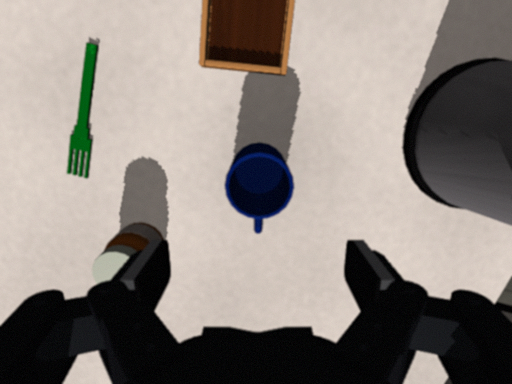

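servo_tool(
  plan=[
    [[0, 0.1, 5], [0, 0, 0], 1],
    [[0, 0.1, 10], [0, 0, 0], 1],
    [[0, 0.1, 14], [0, 0, 0], 1],
    [[0, 0.1, 16], [0, 0, 0], 1],
    [[0, 0.1, 16.5], [0, 0, 0], 1],
    [[0, 0.1, 16.5], [0, 0, 0], 1],
    [[0, 0.1, 16.5], [0, 0, 0], 0.1],
    [[0, 0.1, 16.5], [0, 0, 0], 0.1],
    [[0, 0.1, 16.5], [0, 0, 0], 0.1],
    [[0, 0.1, 16.5], [0, 0, 0], 0.1],
    [[0, 0.1, 16.5], [0, 0, 0], 0.1],
  ],
)

```text
t: 22.85
tool_pos: [410.9, -372.3, 36.5]
eef_rot: [3.139, -0.003, 0.298]
contact_force: [0.9, 1.4, 6.8]
opening: 61.7
```

servo_tool(
  plan=[
    [[0, 0, -0.5], [0, 0, 0], 0.1],
    [[0, 0, -2], [0, 0, 0], 0.1],
    [[0, 0, -5], [0, 0, 0], 0.1],
    [[0, 0, -9], [0, 0, 0], 0.1],
    [[0, 0, -13], [0, 0, 0], 0.1],
    [[0, 0, -13], [0, 0, 0], 0.1],
    [[0, 0, -13], [0, 0, 0], 0.1],
  ],
)

```text
t: 23.72
tool_pos: [409.5, -371.5, 166.0]
eef_rot: [3.141, -0.003, 0.297]
contact_force: [-0.8, 0.1, -3.4]
opening: 61.9
```

```bash
python3 go.py 664.7 -58 165 17;python3 go.py 560 -230 165 17
```

```text
shift [ 33.57 -22.52   0.18] turn [ 0.001 -0.003  0.   ] | at [ 409.5 -371.5  166. ] yaw 17.0 t 23.725 op 61.9
shift [18.53 -9.13  0.15] turn [ 0.001 -0.003  0.   ] | at [ 409.5 -371.5  166. ] yaw 17.0 t 23.725 op 61.9
```

servo_tool(
  plan=[
    [[33.6, -22.5, 0], [0, -0.002, 0], 0.1],
    [[33.6, -22.5, 0], [0, -0.002, 0], 0.1],
    [[33.6, -22.5, 0], [0, -0.002, 0], 0.1],
    [[33.6, -22.5, 0], [0, -0.002, 0], 0.1],
    [[33.6, -22.5, 0], [0, -0.002, 0], 0.1],
    [[33.6, -22.5, 0], [0, -0.002, 0], 0.1],
    [[33.6, -22.5, 0], [0, -0.002, 0], 0.1],
    [[33.6, -22.5, 0], [0, -0.002, 0], 0.1],
    [[33.6, -22.5, 0], [0, -0.002, 0], 0.1],
  ],
)

```text
t: 24.85
tool_pos: [663.7, -58.5, 164.9]
eef_rot: [-3.142, 0.003, 0.297]
contact_force: [0.1, -0.3, -2.9]
opening: 61.6
```

```bash
python3 -c "
from h import *
grab('wrist','w12')"; python3 go.py 665 -58 43 17
```

```text
shift [ 0.17 -0.05 12.26] turn [ 0.     0.002 -0.001] | at [663.8 -58.9 165.6] yaw 17.0 t 24.9 op 61.7
```

View pics/w12.png

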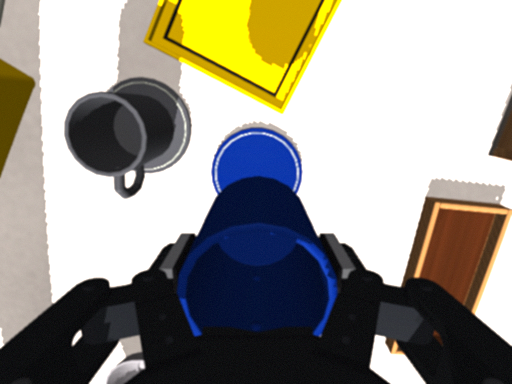

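servo_tool(
  plan=[
    [[0.1, 0, 4], [0, 0, 0], 0.1],
    [[0.1, 0, 8], [0, 0, 0], 0.1],
    [[0.1, 0, 10], [0, 0, 0], 0.1],
    [[0.1, 0, 11.3], [0, 0, 0], 0.1],
    [[0.1, 0, 12.1], [0, 0, 0], 0.1],
    [[0.1, 0, 12.3], [0, 0, 0], 0.1],
    [[0.1, 0, 12.3], [0, 0, 0], 0.1],
  ],
)

```text
t: 25.78
tool_pos: [665.0, -58.7, 43.4]
eef_rot: [3.141, 0.001, 0.296]
contact_force: [1.0, -0.7, -1.9]
opening: 62.0
```

servo_tool(
  plan=[
    [[0, 0, 0.1], [0, 0, 0], 0.1],
    [[0, 0, 0.1], [0, 0, 0], 0.1],
    [[0, 0, 0.1], [0, 0, 0], 0.8],
    [[0, 0, 0.1], [0, 0, 0], 0.8],
    [[0, 0, 0.1], [0, 0, 0], 0.8],
    [[0, 0, 0.1], [0, 0, 0], 0.8],
    [[0, 0, -1], [0, 0, 0], 0.8],
    [[0, 0, -5], [0, 0, 0], 0.8],
    [[0, 0, -10], [0, 0, 0], 0.8],
    [[0, 0, -16], [0, 0, 0], 0.8],
    [[0, 0, -18], [0, 0, 0], 0.8],
  ],
)

```text
t: 27.15
tool_pos: [667.0, -58.8, 229.9]
eef_rot: [3.138, -0.009, 0.296]
contact_force: [-0.8, -0.7, 0.3]
opening: 76.4
```

```bash
python3 - <<'E'
from mug import *
mug('w13',665,-58)
c=grab("top","t13"); P=cloud(c); Z=P[...,2]
for x,y in((679,66),(665,-58)):
    d=np.hypot(P[...,0]-x,P[...,1]-y); r=(d<50)&(Z>78)&(Z<95); print(rect(P[r][:,:2]),np.median(Z[r]))
E
python3 go.py 413.5 -165 200 3
```

```text
w13 530 [664.1 -58.5  63.2  62.5  61.5] ((659.034423828125, -59.853424072265625), 37.10879898071289) 84.43230171926842
handle 108 -164.43584973475302
[677.2  58.3  62.6  47.5   9.2] 84.90077025958442
[661.2 -57.6  62.   60.7 -89.4] 86.00064304746422
shift [-27.34   2.78   2.61] turn [ 0.002 -0.008  0.244] | at [666.6 -58.6 228.1] yaw 17.0 t 27.25 op 76.8
```

View pics/w13.png

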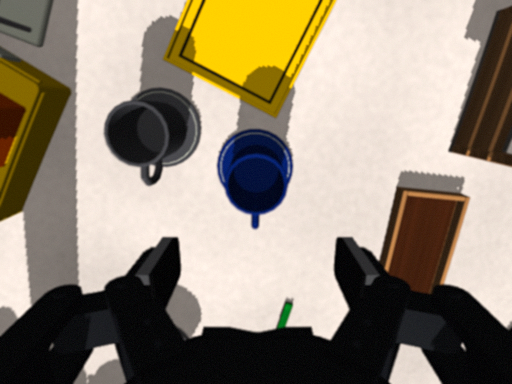

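Both mugs stand centred (blue at about (664, -58.5), coaster (665, -58)). Now the fork.

servo_tool(
  plan=[
    [[-27.3, 2.8, 2.6], [0.002, -0.008, 0.244], 0],
    [[-27.3, 2.8, 2.6], [0.002, -0.008, 0.244], 0],
    [[-27.3, 2.8, 2.6], [0.002, -0.008, 0.244], 0],
    [[-27.3, 2.8, 2.6], [0.002, -0.008, 0.244], 0],
    [[-27.3, 2.8, 2.6], [0.002, -0.008, 0.244], 0],
    [[-27.3, 2.8, 2.6], [0.002, -0.008, 0.244], 0],
    [[-27.3, 2.8, 2.6], [0.002, -0.008, 0.244], 0],
  ],
)

```text
t: 28.12
tool_pos: [414.4, -165.0, 199.8]
eef_rot: [-3.141, 0.0, 0.052]
contact_force: [0.9, -0.4, -0.4]
opening: 42.5
```

```bash
cat > fk.py <<'E'
from h import *
def fork(tag,z=4,x=413,y=-165):
    c=grab("wrist",tag); H=hsv(c);h,s,v=[H[...,i].astype(int) for i in range(3)]
    q=(h>40)&(h<85)&(s>80)
    print("fork",q.sum(),rectz(c,q,z))
    vv,uu=np.nonzero(q); p=plane(c,np.c_[uu,vv],z)[:,:2]
    for a in range(330,500,12):
        m=(p[:,0]>a)&(p[:,0]<a+12)
        if m.any(): print(a+6,p[m,1].min().round(1),p[m,1].max().round(1))
E
python3 -c "
from fk import *
fork('w14')"; python3 go.py 413.5 -165 3 3
```

```text
fork 5358 [ 415.2 -164.4  149.    23.1    2.5]
336 -224.5 -156.0
348 -178.2 -155.5
360 -178.3 -155.0
372 -178.0 -154.5
384 -177.2 -154.1
396 -172.9 -157.3
408 -171.0 -159.2
420 -169.7 -159.3
432 -169.6 -158.7
444 -169.0 -158.3
456 -168.3 -158.7
468 -168.2 -157.5
480 -168.0 -157.5
492 -167.3 -157.3
shift [-1.100e-01  1.000e-02  1.969e+01] turn [-0.  0.  0.] | at [ 414.7 -164.9  199.9] yaw 3.0 t 28.175 op 42.8
```

View pics/w14.png

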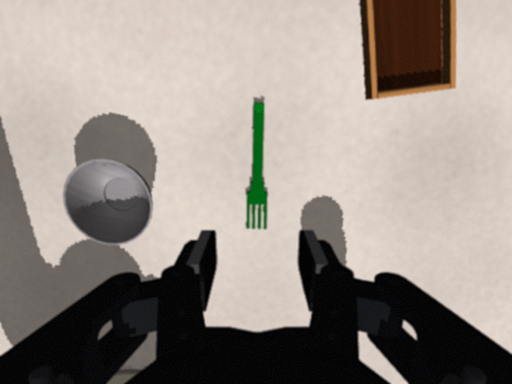

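servo_tool(
  plan=[
    [[0.2, -0.05, 6], [0, 0, 0], -0.2],
    [[0.2, -0.05, 11], [0, 0, 0], -0.2],
    [[0.2, -0.05, 15], [0, 0, 0], -0.2],
    [[0.2, -0.05, 18], [0, 0, 0], -0.2],
    [[0.2, -0.05, 19.4], [0, 0, 0], -0.2],
    [[0.2, -0.05, 19.7], [0, 0, 0], -0.2],
    [[0.2, -0.05, 19.7], [0, 0, 0], -0.2],
  ],
)

```text
t: 29.05
tool_pos: [417.3, -164.0, 2.8]
eef_rot: [-3.141, 0.0, 0.053]
contact_force: [-0.1, -0.1, -0.1]
opening: 34.4
```

servo_tool(
  plan=[
    [[0, 0, 0], [0, 0, 0], -1],
    [[0, 0, 0], [0, 0, 0], -1],
    [[0, 0, 0], [0, 0, 0], -1],
    [[0, 0, 0], [0, 0, 0], -1],
    [[0, 0, 0], [0, 0, 0], -1],
    [[0, 0, 0], [0, 0, 0], -1],
  ],
)

```text
t: 29.8
tool_pos: [418.2, -164.0, 3.6]
eef_rot: [3.142, -0.002, 0.054]
contact_force: [-0.3, 1.4, 6.1]
opening: 8.8
```

servo_tool(
  plan=[
    [[0, 0, -0.5], [0, 0, 0], -1],
    [[0, 0, -2], [0, 0, 0], -1],
    [[0, 0, -5], [0, 0, 0], -1],
    [[0, 0, -9], [0, 0, 0], -1],
    [[0, 0, -12], [0, 0, 0], -1],
    [[0, 0, -12], [0, 0, 0], -1],
  ],
)

```text
t: 30.55
tool_pos: [419.3, -164.2, 126.0]
eef_rot: [3.141, -0.008, 0.054]
contact_force: [-0.2, -0.7, -1.1]
opening: 8.5
```

```bash
python3 - <<'E'
from h import *
c=grab("wrist","w15"); np.savez("w15.npz",**c)
o=arm.get_obs();print(o["tool_pos"],o["opening"])
P=cloud(c);H=hsv(c);h,s,v=[H[...,i].astype(int) for i in range(3)];Z=P[...,2]
q=(h>40)&(h<85)&(s>80)&(Z>30); p=P[q]; print(q.sum(),p.min(0),p.max(0)); 
A=np.c_[p[:,:2]-o["tool_pos"][:2],np.ones(len(p))]; print(np.linalg.lstsq(A,p[:,2],rcond=None)[0]); print(rect(p[:,:2]))
E
python3 go.py 605.3 -306 130 11.5
```

```text
[ 418.06849531 -163.99577999  124.40721896] 8.732300774554728
8432 [ 364.19011824 -222.82930348  125.20107058] [ 490.10099115 -100.756341    226.68995044]
[-6.82102519e-02 -3.17946930e-02  1.61675936e+02]
[ 426.9 -164.4   99.    92.6   46.6]
shift [17.94 15.18 -0.49] turn [ 0.    -0.004 -0.147] | at [ 418.1 -164.   124.4] yaw 3.1 t 30.6 op 8.7
```

View pics/w15.png

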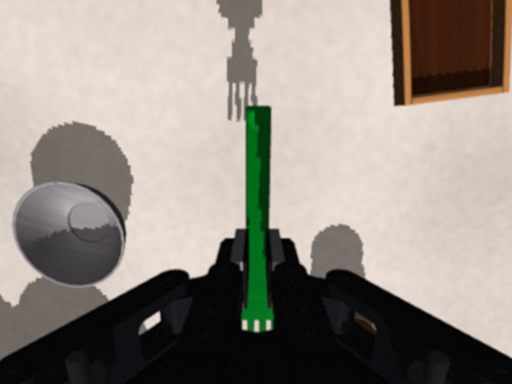

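Run:
```python
from h import *
c=dict(np.load("w15.npz")); P=cloud(c);Z=P[...,2]
H=hsv(c);h,s,v=[H[...,i].astype(int) for i in range(3)]
q=(h>40)&(h<85)&(s>100);
for r in range(108,335,18):
    u=np.nonzero(q[r,235:285])[0]+235
    if len(u): print(r,u.min(),u.max(),P[r,u].mean(0).round(1),H[r,int(np.median(u))])
```

```text
108 246 269 [ 489.3 -160.2  129.1] [ 66 248  35]
126 247 269 [ 481.2 -160.9  128.8] [ 65 255  55]
144 247 269 [ 472.9 -161.4  129. ] [ 67 255  38]
162 247 268 [ 464.2 -161.6  128.8] [ 66 255  67]
180 247 268 [ 455.4 -162.1  128.6] [ 67 244  68]
198 247 267 [ 446.3 -162.3  129. ] [ 66 243  65]
216 247 267 [ 436.7 -162.9  128.7] [ 67 255  68]
234 247 268 [ 427.6 -163.4  130.3] [ 67 255  69]
252 247 266 [nan nan nan] [ 67 248  69]
270 247 281 [ 410.4 -164.7  136. ] [ 67 255  70]
288 247 267 [ 398.5 -164.9  134. ] [ 67 255  68]
306 246 275 [ 388.5 -165.8  135.4] [ 67 244  71]
324 239 283 [ 388.6 -167.4  149.3] [ 68 255  72]
```

servo_tool(
  plan=[
    [[18.2, 15.1, -0.5], [0, 0, -0.148], -1],
    [[18.2, 15.1, -0.5], [0, 0, -0.148], -1],
    [[18.2, 15.1, -0.5], [0, 0, -0.148], -1],
    [[18.2, 15.1, -0.5], [0, 0, -0.148], -1],
    [[18.2, 15.1, -0.5], [0, 0, -0.148], -1],
    [[18.2, 15.1, -0.5], [0, 0, -0.148], -1],
    [[18.2, 15.1, -0.5], [0, 0, -0.148], -1],
  ],
)

```text
t: 31.48
tool_pos: [606.7, -304.2, 129.8]
eef_rot: [-3.141, -0.003, 0.202]
contact_force: [0.6, -0.2, -1.0]
opening: 8.9
```

```bash
python3 - <<'E'
from h import *
c=grab("wrist","w16"); P=cloud(c); H=hsv(c); Z=P[...,2]; h,s,v=[H[...,i].astype(int) for i in range(3)]
E
python3 go.py 607.8 -305.5 9 11.5
```

```text
shift [ 0.02  0.14 12.12] turn [ 0.    -0.003  0.001] | at [ 607.  -304.3  130.2] yaw 11.6 t 31.525 op 8.6
```

View pics/w16.png

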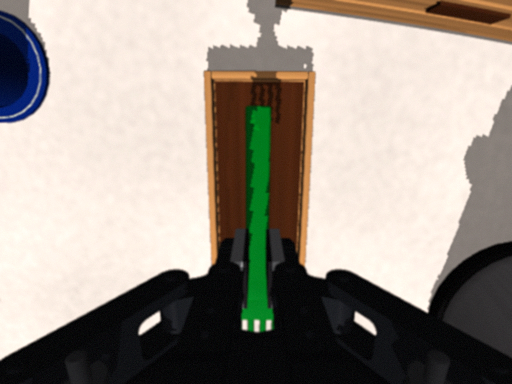

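servo_tool(
  plan=[
    [[0, 0.1, 5], [0, 0, 0], -1],
    [[0, 0.1, 8.5], [0, 0, 0], -1],
    [[0, 0.1, 10.5], [0, 0, 0], -1],
    [[0, 0.1, 11.6], [0, 0, 0], -1],
    [[0, 0.1, 12.1], [0, 0, 0], -1],
    [[0, 0.1, 12.1], [0, 0, 0], -1],
    [[0, 0.1, 12.1], [0, 0, 0], -1],
  ],
)

```text
t: 32.4
tool_pos: [608.2, -305.4, 10.4]
eef_rot: [3.141, -0.005, 0.202]
contact_force: [-0.1, 0.1, -0.1]
opening: 8.6
```

servo_tool(
  plan=[
    [[0, 0, 0.1], [0, 0, 0], -1],
    [[0, 0, 0.1], [0, 0, 0], -1],
    [[0, 0, 0.1], [0, 0, 0], -0.4],
    [[0, 0, 0.1], [0, 0, 0], -0.4],
    [[0, 0, 0.1], [0, 0, 0], -0.4],
    [[0, 0, 0.1], [0, 0, 0], -0.4],
    [[0, 0, -2], [0, 0, 0], -0.4],
    [[0, 0, -7], [0, 0, 0], -0.4],
    [[0, 0, -13], [0, 0, 0], 0],
    [[0, 0, -19], [0, 0, 0], 0.5],
    [[0, 0, -20], [0, 0, 0], 0.5],
  ],
)

```text
t: 33.78
tool_pos: [609.4, -306.4, 217.0]
eef_rot: [3.134, -0.015, 0.203]
contact_force: [-0.3, 0.0, -0.7]
opening: 64.0
```

Run:
```python
from h import *
c=grab("wrist","w17"); P=cloud(c);H=hsv(c);h,s,v=[H[...,i].astype(int) for i in range(3)];Z=P[...,2]
q=(h>40)&(h<85)&(s>80)&(abs(P[...,0]-606)<110)&(abs(P[...,1]+306)<60)
print("fork",q.sum(),rectz(c,q,10),np.nanpercentile(Z[q],[5,50,95]))
p=P[q];A=np.c_[p[:,:2]-p[:,:2].mean(0),np.ones(len(p))]; print("tilt",np.linalg.lstsq(A,p[:,2],rcond=None)[0])
r=(Z>14)&(Z<27)&(abs(P[...,0]-606)<115)&(abs(P[...,1]+306)<75)&~q; print("tray",rect(P[r][:,:2]))
t=grab("top","t17"); grab("side","s17"); P=cloud(t); H=hsv(t);h,s=[H[...,i].astype(int) for i in (0,1)];Z=P[...,2]
for x,y in((679,66),(665,-58)):
    d=np.hypot(P[...,0]-x,P[...,1]-y); r=(d<50)&(Z>78)&(Z<95); print("mug",rect(P[r][:,:2]),np.median(Z[r]))
d=np.hypot(P[...,0]-375,P[...,1]+3); r=(d<70)&(Z>33)&(Z<60); print("bowl",rect(P[r][:,:2]))
n=(abs(P[...,0]-621)<60)&(abs(P[...,1]-273)<60)&(s>120)
r=n&(h<15)&(h>4)&(Z>40)&(Z<56);print("orange",rect(P[r][:,:2]),np.median(Z[r]))
r=n&((h<=4)|(h>172))&(Z>47);print("red",rect(P[r][:,:2]),np.median(Z[r]))
print(arm.get_obs()["contact_force"])
```

```text
fork 5073 [ 603.9 -305.5  150.2   25.2   11. ] [  9.54381728 287.18420653 312.74169791]
tilt [1.73990173e+00 1.82798828e-01 2.06330424e+02]
tray [ 606.3 -305.3  198.9   89.6   11.4]
mug [675.5  66.1  62.4  60.7 -88.4] 85.67164821817505
mug [662.  -57.9  62.5  62.2  44.2] 85.27921453704982
bowl [375.1  -3.4  96.2  94.4  -0.9]
orange [619.2 273.   99.5  60.1 -15.7] 45.146416234383196
red [619.1 273.7  64.7  38.5 -15.1] 51.88358066464639
[ 0.08076217  0.21232704 -0.09074138]
```

View pics/w17.png

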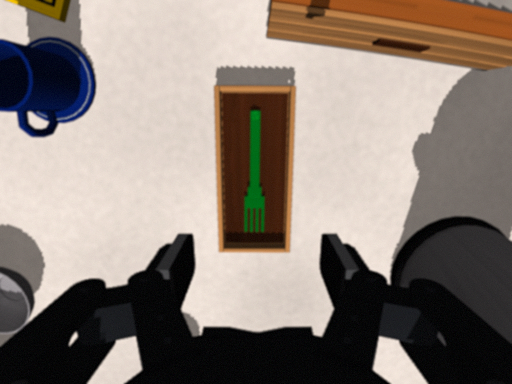

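View pics/s17.png

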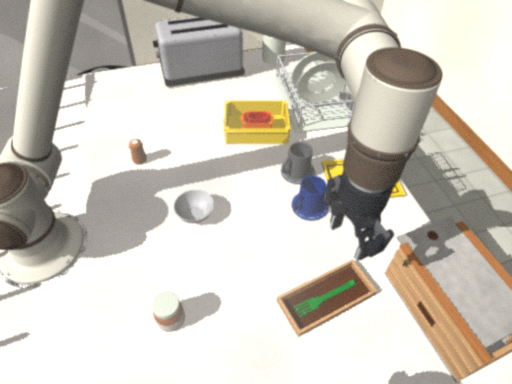

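servo_tool(
  plan=[
    [[0, 0, 0], [0, 0, 0], 0.5],
    [[0, 0, 0], [0, 0, 0], 0.5],
    [[0, 0, 0], [0, 0, 0], 0.5],
  ],
)

```text
t: 34.3
tool_pos: [606.5, -305.0, 208.8]
eef_rot: [-3.141, -0.003, 0.202]
contact_force: [0.8, 0.6, -0.3]
opening: 64.2
```

```bash
python3 -c "
from cell import arm
print(arm.hand_in())"
```

```text
the job is handed in; nothing more can be done
None
```

The job is done and was handed in at about 34 s of the 131 s allowed. The hand-in gives no verdict, so the results below are my own last camera checks.

- **Tubs:** The orange tub stands in the lunchbox with its rim at about 46 mm, as expected. The red tub is down inside it, with its rim at about 52.7 mm against the 53 mm expected, and is level to under 0.01 rad.
- **Mugs:** Each mug was set down from about 1 mm above its own coaster. They are within about 2 mm of the coaster centres in the wrist view, and within about 4 mm in the coarser top view. Both rims are at about 85–86 mm, so they are standing on the coasters.
- **Fork:** It lies in the tray, centred within about 3 mm and lined up with the tray to within 1°. I judged that it lies flat from the pictures. My numeric tilt and depth check for the fork was useless because gripper pixels got into the green mask.
- **Steel bowl:** It has not moved measurably (less than 1 mm).
- **Arm:** It ended clear of everything, with its fingers about 200 mm above the tray.

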